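# Clear the syringe cradle and hold the dosing syringe in its V

### The arm

A 6-joint arm with a two-finger parallel gripper is mounted at the origin on the work surface. World frame = base frame: x ahead of the robot, y to its left, z up, the work surface at z = 0. Lengths are in m, angles in rad, forces in N, time in s.
With the tool pointing down it reaches from about 0.325 to 0.75 m from the base axis. Payload 7.6 kg.
Tool frame: the origin (TCP) lies midway between the tips of the shut fingers; the grasp point (between the pads) lies 19 mm behind it; z points along the fingers, y is the line along which they close (so a half turn about z gives the same grasp; the last joint's range is limited). The gripper opens to 85 mm and grips with 20 to 120 N. Pads are 22 mm wide; open, the fingers measure 114 mm over their backs; the gripper's body (76 mm by 85 mm) begins 54 mm behind the grasp point. The pads swing forward as they close: fully open they stand 13 mm farther back than shut.
Start: joints at [-1.224, 0.052, 1.401, -0, 1.689, -0.07], TCP at [0.213, -0.48, 0.231] pointing down, gripper open.
Joint ranges: [-2.9, 2.9], [-0.91, 2.17], [0.12, 2.37], [-1.06, 4.2], [0.26, 2.73], [-2.93, 2.93]. Speed limits (rad/s): [2.57, 2.57, 3.01, 3.14, 3.14, 3.14].

### API

Orientations are given as a unit quaternion [w, x, y, z].
In Python, from station import manip, eyes gives the robot as it stands. Calls block until the motion is done:
- manip.move_to(position, orientation): joint-space move of the TCP to a pose.
- manip.move_l(position, orientation=None, velocity=0.15): straight line of the TCP; orientation=None keeps the orientation; velocity is the mean speed in m/s.
- manip.set_joints(angles): joint-space move.
- manip.ungrasp() and manip.grasp(f_grip=None): open the fingers fully, or close them until they stop; f_grip is the grip in N (None keeps the last).
- manip.wait(seconds).
- manip.ik(position, orientation): joint angles nearest the present ones, or None.
- eyes.get_image(name): name is "side" or "top"; returns the picture (420x560x3 uint8, red, green, blue); there is no depth.
- eyes.camera_params(name): a dict with "fx", "fy", "cx", "cy" (pixels), "D" ([k1, k2, p1, p2, k3] as OpenCV has them; the pictures are not rectified), "camera_from_world" (4x4, takes a point from world to camera coordinates). Camera axes: x right, y up, looking along -z (the intrinsics and any distortion apply to the point x, -y, -z); pixel columns grow to the right and rows downward; lengths in m; the calibration is good to about 2 mm. A picture is of the moment at which its call begins. camera_params takes no time and is no camera call.
A pose or a line that the arm cannot do raises manip.Unreachable and nothing moves.
- manip.close_job(): hands the job in; it is judged then, once.
Readings, each from a call of its own:
- manip.current_clock(): time.
- manip.current_qpos(): joint angles.
- manip.current_joint_velocities(): joint speeds.
- manip.current_joint_torque(): joint torques, N m.
- manip.current_eef_pos(): TCP position.
- manip.current_tool_rot(): TCP orientation.
- manip.current_wrist_force(): force on the tool from outside, world axes, zero at the start.
- manip.current_ft_torque(): the same for the moment, N m.
- manip.current_gripper_width(): finger opening in m.
- manip.current_grasp_force(): force on a finger pad.
Only numpy, scipy, OpenCV 4.12 (cv2) and the standard library are available. Lean on these libraries where they do the work, as an engineer would, in place of code of your own. Each camera call takes 0.05 s, during which the arm holds its last target. There are 200 camera calls.

### The job

The steel caddy has been left standing on the V-shaped syringe cradle: hang it by its handle on the hook stand and let go of it. Then lay the big dosing syringe along the cradle's V, the middle of its barrel over the middle of the cradle, and finish while holding it there: at the end the fingers, gripping it or pushing on it from above, must be keeping it pressed down gently but definitely, so that the barrel bears on both sloping faces at once. Do not take the hand away at the end. Leave the bottle, cap, bowl and scissors alone.

Things in the scene. Friction and masses are not known exactly. Their poses are not given: they have to be found in the camera images.
- caddy_bar (a point): Centre of the handle bar of the steel caddy, an open box 64 (x) x 120 (y) x 50 (z) mm, 0.18 kg, standing on the cradle at first. The rigid bar runs along y: 8 mm wide, 10 mm high, its centre 114 mm above the caddy's underside; a 4 mm upright at each end, 56 mm from the middle; open window 59 mm high below it. z up. Grip it about 32 mm off the middle and the middle is free for the hook.
- hook_dip (a point): Resting place on the fixed hook stand: top of the 8 mm round hook bar at its lowest point, 244 mm above the counter. The post (12 mm thick, top at 256 mm) stands 60 mm away at +x. The hook opens to -x (axes turn with the stand): a handle bar along y goes over the free end moving in +x, then down into the dip. Foot: 12 mm thick, from -35 to +85 mm in x, 100 mm wide.
- hook_tip (a point): Free, upturned end of the hook, 22 mm from the dip at -x; this point is the top of its rounded end, 262 mm above the counter.
- cradle_axis (a point): Where the barrel's axis lies when seated: middle of the fixed grey cradle, 44 mm above the counter. x across the V, y along it. Two saddles with a 90 degree V along y, each 24 mm long, centred 42 mm from the middle in y, 76 mm wide, flat top at 40 mm, V mouth 34 mm wide; between them a 60 mm finger gap, open down to the foot (86 x 112 mm, 10 mm thick).
- cheek_near: The V's sloping faces on the cradle's -x side (both saddles), rigid part of the cradle; origin on the counter at the cradle's middle.
- cheek_far: The V's sloping faces on the cradle's +x side (both saddles), rigid part of the cradle; origin on the counter at the cradle's middle.
- syringe_center (a point): Centre of the barrel of the white dosing syringe (0.07 kg), lying on the counter, 15 mm above it. Barrel 30 mm in diameter, 130 mm long along y. At -y a finger flange 54 (x) x 4 (y) x 30 (z) mm, then the thumb plate, ending 86 mm from the centre; at +y an 8 mm nozzle ending 79 mm from it. Either way round in the V is fine.
- medicine: Amber medicine bottle, 60 mm in diameter, 120 mm high, origin at its underside; to be left alone.
- cap: Small green bottle cap, 32 mm wide, 16 mm high, origin at its underside; to be left alone.
- bowl: Steel pet-food bowl, 140 mm wide, 55 mm high, origin at its underside; to be left alone.
- scissors: Scissors with black handles lying flat, about 180 mm long along x, 16 mm high at most; origin near the pivot on the counter; to be left alone.
Things that resemble listed ones, but are neither listed nor needed, are in the scene too. What is shaped like the part that bears caddy_bar but red is not meant. Of the things shaped like the part that bears syringe_center, the white one is meant.

How it is judged:
On the way:
1. the caddy hangs on the hook by its handle, let go (contact force between caddy and hook_stand above 0.6 N and height (world z) of caddy_bar above 0.235 m and distance between caddy_bar and hook_dip below 0.03 m and angle between caddy_bar's own z axis and vertical below 0.4 rad and contact force between caddy and the arm below 0.1 N and contact force between caddy and the fingers below 0.1 N), for 0.3 s.
At the end, for the whole second after the job is handed in: Caddy hangs still on the hook, untouched (bar middle within 30 mm of the dip, tilt under 0.4 rad); syringe in the V within 3 mm across and in height, 12 mm along, 0.06 rad, and the fingers still press it with over 1.5 N onto each sloping side (all of step 1 and linear speed of caddy below 0.05 m/s and x of syringe_center in the frame of cradle_axis between -0.003 and 0.003 m and z of syringe_center in the frame of cradle_axis between -0.003 and 0.003 m and y of syringe_center in the frame of cradle_axis between -0.012 and 0.012 m and angle between the y axis of syringe_center and the y axis of cradle_axis, either way round below 0.06 rad and contact force between syringe and cheek_near above 1.5 N and contact force between syringe and cheek_far above 1.5 N and contact force between syringe and the fingers above 1 N and linear speed of syringe below 0.02 m/s); the arm keeps its last pose, push and grip.
It fails at once if a bystander (bottle, cap, bowl, scissors) is shifted by more than 30 mm (distance of any of medicine, cap, bowl, scissors from where it was at the start of the episode above 0.03 m).
It fails at once if the syringe is pressed into the cradle with more than 60 N (not gently) (contact force between syringe and cradle above 60 N).
It also fails if it takes over 72 s, if anything falls off the work surface, if the arm or the gripper's body presses on something with over 40 N, if the wrist force passes 120 N, or if a joint passes its speed limit or range.

## Working session

There is one attempt and no reset: what is moved stays moved. The work goes in short steps, each a Python script; the robot and the scene stay as the last script left them, time stands still between calls to the robot, and variables do not carry over. Pictures are saved under pics/ and viewed, at most 10 in all, crops included, and the job is handed in when it is done.

```bash
ls; mkdir -p pics
python3 - <<'E'
from station import manip, eyes
import cv2,numpy as np
for n in("side","top"):
    cv2.imwrite(f"pics/{n}0.png",eyes.get_image(n)[:,:,::-1]); p=eyes.camera_params(n); print(n,{k:np.round(v,4).tolist() for k,v in p.items()})
E
```

```text
pics
side {'fx': 527.1242, 'fy': 527.1242, 'cx': 270.7556, 'cy': 205.7925, 'D': [-0.089, 0.0, 0.0, 0.0, 0.0], 'camera_from_world': [[0.9765, -0.2153, -0.0082, -0.5397], [0.1671, 0.733, 0.6594, -0.2067], [-0.1359, -0.6453, 0.7518, -1.4995], [0.0, 0.0, 0.0, 1.0]]}
top {'fx': 418.4263, 'fy': 418.4263, 'cx': 287.6752, 'cy': 211.4616, 'D': [-0.0337, 0.0, 0.0, 0.0, 0.0], 'camera_from_world': [[-0.0096, -1.0, -0.0, -0.0039], [0.9973, -0.0095, 0.0727, -0.5566], [-0.0727, 0.0007, 0.9974, -1.0651], [0.0, 0.0, 0.0, 1.0]]}
```

View pics/top0.png

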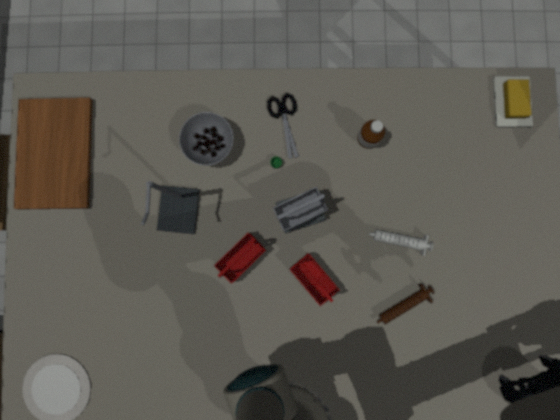

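View pics/side0.png

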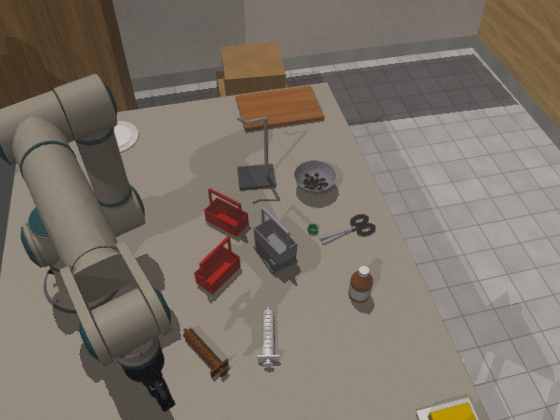

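The top view shows the grey caddy at (302,208), with red lookalikes at (240,257) and (315,280). The white syringe is at (402,241), with a brown lookalike at (405,304). The hook foot is at (178,210) in the top view, and in the side view the post is at (267,145) with the hook at (240,122). I choose the grey caddy and the white syringe, and check both in a close crop.

Run:
```python
import cv2,numpy as np
t=cv2.imread("pics/top0.png");s=cv2.imread("pics/side0.png")
f=lambda im,x,y,w,h:cv2.resize(im[y:y+h,x:x+w],(400,300),interpolation=cv2.INTER_CUBIC)
g=lambda im:np.clip(im.astype(float)*1.6,0,255).astype(np.uint8)
a=np.hstack([f(t,260,170,100,75),f(t,130,165,100,75)]);b=np.hstack([f(s,225,200,100,75),f(s,220,105,120,90)])
cv2.imwrite("pics/c1.png",g(np.vstack([a,b])))
```

```text
(no output)
```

View pics/c1.png

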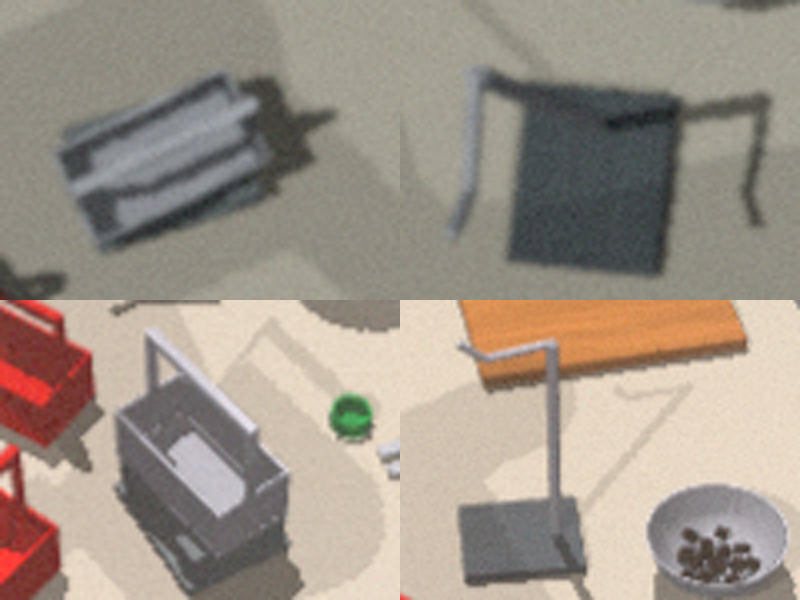

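The crops confirm it. The grey caddy stands on the dark cradle, with its bar from about (279,216) to (324,196) in the top view. The hook opens down-image (-x), with the post top at (150.5,183) and the tip at (143,224) in the top view. Next I compute positions.

```bash
cat > h.py <<'E'
from station import manip, eyes
import cv2,numpy as np
from scipy.spatial.transform import Rotation as R
P={n:eyes.camera_params(n) for n in("side","top")}
def ray(n,uv):
    p=P[n];K=np.array([[p["fx"],0,p["cx"]],[0,p["fy"],p["cy"]],[0,0,1]])
    q=cv2.undistortPoints(np.array([[uv]],float),K,np.array(p["D"])).ravel()
    T=np.array(p["camera_from_world"]);r=T[:3,:3]
    return -r.T@T[:3,3], r.T@np.array([q[0],-q[1],-1.])
def onz(n,uv,z):
    o,d=ray(n,uv);return o+d*(z-o[2])/d[2]
def tri(ut,us):
    A=[];b=[]
    for n,u in(("top",ut),("side",us)):
        o,d=ray(n,u);d/=np.linalg.norm(d);M=np.eye(3)-np.outer(d,d);A.append(M);b.append(M@o)
    return np.linalg.lstsq(np.vstack(A),np.hstack(b),rcond=None)[0]
def down(yaw): # tool y axis (closing) at angle yaw from world +x... tool z down
    y=np.array([np.cos(yaw),np.sin(yaw),0]);z=np.array([0,0,-1.]);x=np.cross(y,z)
    q=R.from_matrix(np.column_stack([x,y,z])).as_quat();return q[[3,0,1,2]]
E
python3 - <<'E'
from h import *
np.set_printoptions(precision=4,suppress=True)
print("tipT",onz("top",(143,223.8),.26),"S",onz("side",(238,118.5),.26),tri((143,223.8),(238,118.5)))
print("dipT",onz("top",(147.5,212.5),.242),"S",onz("side",(246.1,122.4),.242))
print("postT",onz("top",(150.5,183),.256),"S",onz("side",(265.9,118.5),.256),tri((150.5,183),(265.9,118.5)))
c=[onz("top",((x-400)/4+130,y/4+165),.012) for x,y in((527,82),(680,95),(663,275),(508,260))];print("foot",c)
e=[onz("top",u,.158) for u in((278.75,216.25),(324.5,195.75))];print("bar",e,np.mean(e,0),np.linalg.norm(e[0]-e[1]))
e=[onz("side",u,.157) for u in((262.5,208.75),(288.75,233.75))];print("barS",e,np.mean(e,0),np.linalg.norm(e[0]-e[1]))
im=cv2.imread("pics/top0.png");m=(im.min(2)>135).astype(np.uint8);m[:, :360]=0;m[:,450:]=0;m[:210]=0;m[270:]=0
m=cv2.morphologyEx(m,cv2.MORPH_CLOSE,np.ones((3,3)))
cs=max(cv2.findContours(m,0,2)[0],key=cv2.contourArea);r=cv2.minAreaRect(cs);print(r)
b=cv2.boxPoints(r);print([onz("top",x,.02) for x in b])
cv2.imwrite("pics/c2.png",np.hstack([cv2.resize(im[205:275,360:450],None,fx=4,fy=4),cv2.resize(cv2.merge([m*255]*3)[205:275,360:450],None,fx=4,fy=4)]))
E
```

```text
tipT [0.5169 0.2839 0.26  ] S [0.5179 0.2827 0.26  ] [0.5175 0.2843 0.2588]
dipT [0.541  0.2812 0.242 ] S [0.5412 0.2811 0.242 ]
postT [0.6005 0.2712 0.256 ] S [0.5993 0.2688 0.256 ] [0.6005 0.2722 0.2532]
foot [array([0.6289, 0.3218, 0.012 ]), array([0.6192, 0.2207, 0.012 ]), array([0.5012, 0.2311, 0.012 ]), array([0.5119, 0.3329, 0.012 ])]
bar [array([0.5359, 0.0112, 0.158 ]), array([ 0.5815, -0.093 ,  0.158 ])] [ 0.5587 -0.0409  0.158 ] 0.11379971897927055
barS [array([0.5324, 0.0082, 0.157 ]), array([ 0.5824, -0.0934,  0.157 ])] [ 0.5574 -0.0426  0.157 ] 0.11321737983815967
((422.5, 244.5), (3.0, 7.0), 90.0)
[array([ 0.4715, -0.3484,  0.02  ]), array([ 0.4713, -0.3667,  0.02  ]), array([ 0.4635, -0.3664,  0.02  ]), array([ 0.4637, -0.3482,  0.02  ])]
```

View pics/c2.png

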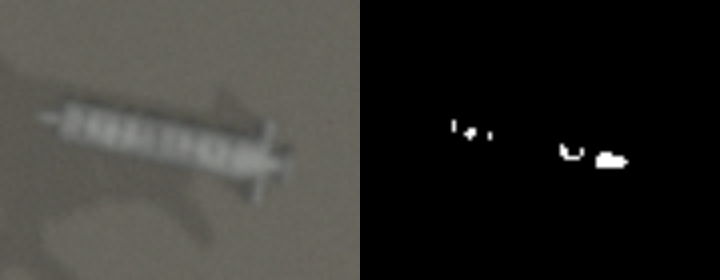

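The two views agree. Hook dip is about (0.540, 0.280), stand yaw about -0.10; bar centre about (0.558, -0.042), yaw about 0.43. Next I grasp the bar at its -y side.

Run:
```python
from h import *
np.set_printoptions(precision=4,suppress=True)
g=np.array([.558,-.0415])-.032*np.array([-np.sin(.43),np.cos(.43)])
for k in(0,np.pi,-np.pi):print(manip.ik([*g,.3],down(.43+k)))
manip.move_to([*g,.30],down(.43)); 
print(manip.current_qpos())
manip.move_l([*g,.135],velocity=.12); print(manip.current_wrist_force())
manip.grasp(60); print(manip.current_gripper_width(),manip.current_grasp_force(),manip.current_wrist_force())
manip.move_l([*g,.30],velocity=.12)
print(manip.current_gripper_width(),manip.current_wrist_force(),manip.current_ft_torque(),manip.current_clock())
for n in("side","top"):cv2.imwrite(f"pics/{n}1.png",eyes.get_image(n)[:,:,::-1])
a=cv2.imread("pics/top1.png")[150:300,200:400];b=cv2.imread("pics/side1.png")[100:300,200:400]
cv2.imwrite("pics/c3.png",np.hstack([cv2.resize(a,(400,300)),cv2.resize(b,(400,300))]))
```

```text
[-0.1871  0.1931  1.1123 -0.      1.8362 -0.6171]
[-0.1871  0.1931  1.1123 -0.      1.8362  2.5245]
[-0.1871  0.1931  1.1123 -0.      1.8362  2.5245]
[-0.1886  0.1931  1.1126 -0.0003  1.8361 -0.6169]
[-0.2804  0.4843  0.1916]
0.006362682132135569 59.410656094551086 [ 0.9704 -0.7135 -0.1831]
0.006908844898145747 [ 0.1471 -0.2096 -1.4912] [-0.0643 -0.0096 -0.0157] 5.8167
```

View pics/c3.png

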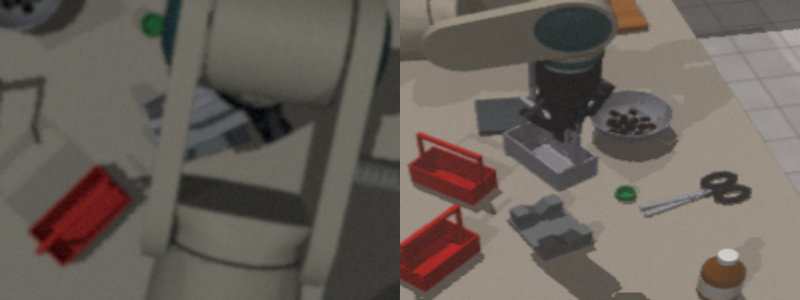

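The caddy is lifted and level, and the empty grey cradle is visible at about (550,222) in the crop's side half. Now to the hook.

Run:
```python
from h import *
np.set_printoptions(precision=4,suppress=True)
y=-.10;X=np.array([np.cos(y),np.sin(y)]);Y=np.array([-np.sin(y),np.cos(y)]);d=np.array([.540,.280]);g=d-.032*Y
manip.move_to([.45,.03,.28],down(y)); manip.move_to([*(g-.09*X),.265],down(y))
im=eyes.get_image("side");cv2.imwrite("pics/side2.png",im[:,:,::-1])
w0=manip.current_wrist_force();print(w0,manip.current_eef_pos())
manip.move_l([*g,.265],velocity=.08); print(manip.current_wrist_force(),manip.current_clock())
cv2.imwrite("pics/side3.png",eyes.get_image("side")[:,:,::-1])
f=lambda n:cv2.resize(cv2.imread(n)[70:220,160:340],(400,333))
cv2.imwrite("pics/c4.png",np.hstack([f("pics/side2.png"),f("pics/side3.png")]))
```

```text
[ 0.0175 -0.6884 -1.8596] [0.4481 0.2558 0.2651]
[ 0.5626  0.0619 -1.223 ] 8.8583
```

View pics/c4.png

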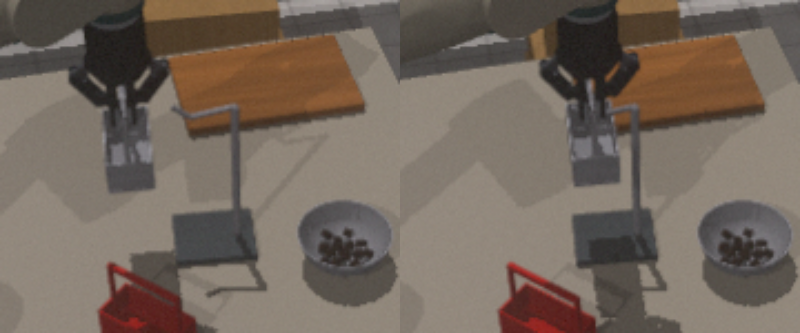

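The left half shows the caddy before entry. In the right half the handle is over the hook, with the tip through the window. Next I lower it until the hook takes the load.

Run:
```python
from h import *
np.set_printoptions(precision=4,suppress=True)
p=np.array(manip.current_eef_pos());z=.265
w=lambda:np.mean([manip.current_wrist_force() for _ in range(5)],0)
for z in (.240,.236,.233,.231,.229,.227,.225):
    manip.move_l([p[0],p[1],z],velocity=.04);manip.wait(.15);f=w();print(z,f)
    if f[2]>1.0:break
manip.ungrasp();manip.wait(.3);print(w())
p=np.array(manip.current_eef_pos());manip.move_l([p[0],p[1],.33],velocity=.12)
manip.move_to([.42,.0,.36],down(.0));print(manip.current_clock())
for n in("side","top"):cv2.imwrite(f"pics/{n}4.png",eyes.get_image(n)[:,:,::-1])
a=cv2.imread("pics/top4.png")[150:300,120:400];b=cv2.imread("pics/side4.png")[70:290,160:360]
cv2.imwrite("pics/c5.png",np.hstack([cv2.resize(a,(420,225)),cv2.copyMakeBorder(cv2.resize(b,(205,225)),0,0,0,0,0)]) if 0 else np.hstack([cv2.resize(a,(392,400)),cv2.resize(b,(400,400))]))
```

```text
0.24 [-0.3295  0.1386 -2.2244]
0.236 [ 0.2323 -0.0705 -2.2702]
0.233 [ 0.6857  0.6718 -1.8464]
0.231 [2.2662 0.0577 2.7476]
[-0.7516 -0.4704 -0.769 ]
14.1167
```

View pics/c5.png

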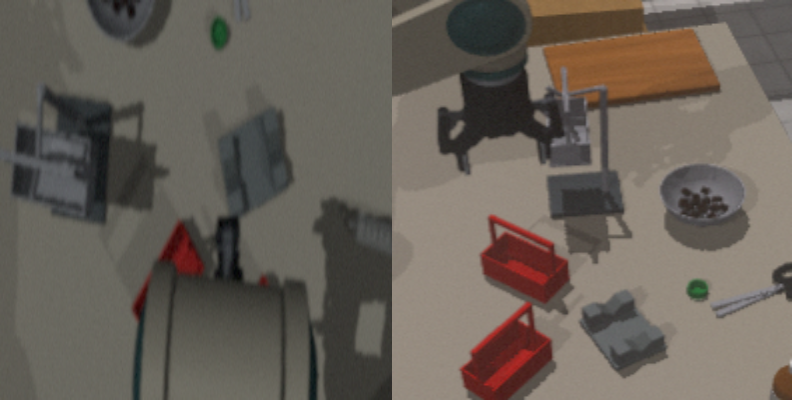

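The caddy hangs on the hook, clear of the hand, and the cradle is now fully visible. Next I measure the cradle and the syringe.

Run:
```python
from h import *
np.set_printoptions(precision=4,suppress=True)
def blob(m,x0,y0,x1,y1):
    z=np.zeros_like(m);z[y0:y1,x0:x1]=m[y0:y1,x0:x1];z=cv2.morphologyEx(z,cv2.MORPH_OPEN,np.ones((3,3)))
    return max(cv2.findContours(z,0,2)[0],key=cv2.contourArea)
out=[]
for n,box in(("top",(268,180,340,240)),("side",(245,195,325,290))):
    im=cv2.GaussianBlur(cv2.imread(f"pics/{n}4.png"),(3,3),0).astype(int)
    m=((im[:,:,2]-im[:,:,0])<4).astype(np.uint8)
    if n=="side": m=((im[:,:,2]-im[:,:,0])<6).astype(np.uint8)
    c=blob(m,*box);print(n,cv2.contourArea(c),cv2.boundingRect(c))
    if n=="top":
        w=np.array([onz(n,p[0],.01)[:2] for p in c],np.float32);r=cv2.minAreaRect(w*1000);print("cradle",r)
    o=cv2.imread(f"pics/{n}4.png")
    cv2.drawContours(o,[c],-1,(0,255,255),1);out.append(cv2.resize(o[box[1]-10:box[1]+90,box[0]-15:box[0]+85],(400,300)))
for n,box in(("top",(365,222,436,258)),("side",(250,300,290,370))):
    im=cv2.GaussianBlur(cv2.imread(f"pics/{n}0.png"),(3,3),0).astype(int)
    hsv=cv2.cvtColor(im.astype(np.uint8),cv2.COLOR_BGR2HSV)
    reg=im[box[1]:box[3],box[0]:box[2]]; bg=np.median(reg,axis=(0,1));print(bg)
    m=((im-bg).min(2)>12).astype(np.uint8)|((im[:,:,0]-bg[0])>20).astype(np.uint8)
    c=blob(m,*box);w=np.array([onz(n,p[0],.015)[:2] for p in c],np.float32)
    z=np.zeros_like(m);cv2.drawContours(z,[c],-1,1,-1);ys,xs=np.nonzero(z)
    W=np.array([onz(n,(x,y),.015)[:2] for x,y in zip(xs,ys)]);mu=W.mean(0);d=np.linalg.svd(W-mu)[2][0];t=(w-mu)@d
    print(n,"syr mean",mu,"dir",d,np.arctan2(-d[0],d[1]),"ext",t.min(),t.max(),"mid",mu+d*(t.min()+t.max())/2,"rect",cv2.minAreaRect(w*1000))
    o=cv2.imread(f"pics/{n}0.png");cv2.drawContours(o,[c],-1,(0,0,255),1);out.append(cv2.resize(o[box[1]-10:box[1]+75,box[0]-15:box[0]+85],(400,300)))
for u in((425.5,245),(375.75,235),(369.5,234.25),(432,245.8)):print(onz("top",u,.015))
cv2.imwrite("pics/c6.png",np.vstack([np.hstack(out[:2]),np.hstack(out[2:])]))
```

```text
top 1493.5 (274, 190, 53, 50)
cradle ((545.8612060546875, -31.39672088623047), (105.34036254882812, 147.8656463623047), 17.514999389648438)
side 976.0 (255, 230, 41, 43)
[91. 98. 99.]
top syr mean [ 0.4715 -0.3376] dir [-0.2164 -0.9763] 2.9234915584463153 ext -0.03899232293820837 0.03709164787184192 mid [ 0.4717 -0.3367] rect ((470.94036865234375, -336.64385986328125), (75.5321273803711, 21.1700382232666), 80.6710433959961)
[124. 133. 142.]
side syr mean [ 0.4702 -0.3252] dir [-0.3093 -0.951 ] 2.8271683810442445 ext -0.04012618687668212 0.032409646910968065 mid [ 0.4714 -0.3216] rect ((467.4783935546875, -319.8752746582031), (70.27691650390625, 35.48080825805664), 77.38121032714844)
[ 0.4661 -0.3669  0.015 ]
[ 0.4934 -0.2376  0.015 ]
[ 0.4955 -0.2213  0.015 ]
[ 0.4638 -0.3838  0.015 ]
```

View pics/c6.png

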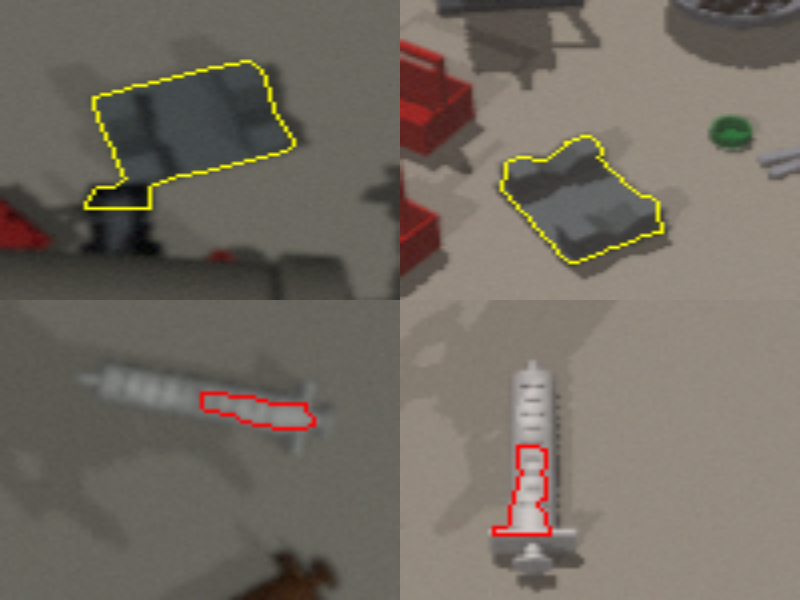

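In the top half the cradle contour is good except for the gripper merging in at its lower left. The syringe masks caught only the bright part, but its landmarks fit: flange (425.5,245), barrel end (375.8,235), 132 mm apart. That gives a centre of about (0.480,-0.301) and a yaw of -0.20. I pick it up and re-measure the cradle with the arm out of the way.

Run:
```python
from h import *
np.set_printoptions(precision=4,suppress=True)
a=onz("side",(268.3,358),.015);b=onz("side",(268,307.6),.01);print("side flange,tip",a,b)
s=[.480,-.3013];q=down(-.20)
manip.move_to([*s,.20],q)
im=eyes.get_image("top");cv2.imwrite("pics/top5.png",im[:,:,::-1])
im=cv2.GaussianBlur(im,(3,3),0).astype(int);m=((im[:,:,0]-im[:,:,2])<4).astype(np.uint8)
z=np.zeros_like(m);z[180:240,265:340]=m[180:240,265:340]
c=max(cv2.findContours(cv2.morphologyEx(z,cv2.MORPH_OPEN,np.ones((3,3))),0,2)[0],key=cv2.contourArea)
for h in(.01,.04):
    w=np.array([onz("top",p[0],h)[:2]*1000 for p in c],np.float32);print(h,cv2.minAreaRect(w))
print(cv2.boundingRect(c))
manip.move_l([*s,.002],velocity=.12);print(manip.current_wrist_force())
manip.grasp(30);manip.wait(.1);print(manip.current_gripper_width(),manip.current_grasp_force(),manip.current_wrist_force())
manip.move_l([*s,.16],velocity=.12)
print(manip.current_gripper_width(),manip.current_wrist_force(),manip.current_clock())
for n in("side","top"):cv2.imwrite(f"pics/{n}6.png",eyes.get_image(n)[:,:,::-1])
A=cv2.imread("pics/top6.png")[160:310,250:450];B=cv2.imread("pics/side6.png")[190:390,200:400]
cv2.imwrite("pics/c7.png",np.hstack([cv2.resize(A,(400,300)),cv2.resize(B,(400,400))[50:350]]))
```

```text
side flange,tip [ 0.4668 -0.3613  0.015 ] [ 0.4975 -0.2159  0.01  ]
0.01 ((558.7369384765625, -42.959632873535156), (87.08335876464844, 116.65596771240234), 17.250301361083984)
0.04 ((556.5107421875, -42.011634826660156), (84.69257354736328, 113.45323181152344), 17.250276565551758)
(276, 191, 50, 42)
[-0.639  0.286  0.486]
0.029148957177765285 29.740880727767944 [ 0.0161 -0.6695  2.1986]
0.029263499557602723 [ 0.3559 -0.1265 -0.5137] 19.5
```

View pics/c7.png

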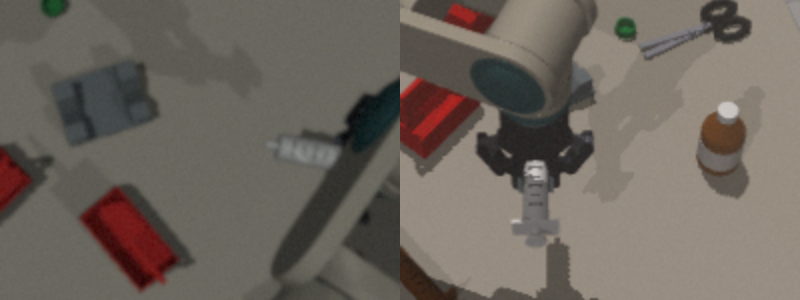

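The syringe is gripped and horizontal, about centred in the fingers. The cradle is unobstructed in the crop's top half at about (105,103), so I refine its yaw from straight edges.

Run:
```python
from h import *
np.set_printoptions(precision=4,suppress=True)
for f in("top5","top6"):
    im=cv2.GaussianBlur(cv2.imread(f"pics/{f}.png"),(3,3),0).astype(int);m=((im[:,:,2]-im[:,:,0])<4).astype(np.uint8)
    z=np.zeros_like(m);z[180:240,265:340]=m[180:240,265:340]
    c=max(cv2.findContours(cv2.morphologyEx(z,cv2.MORPH_OPEN,np.ones((3,3))),0,1)[0],key=cv2.contourArea)
    w=np.array([onz("top",p[0],.012)[:2] for p in c]);C=np.array([.558,-.0425])
    yw=.36
    for it in range(4):
        X=np.array([np.cos(yw),np.sin(yw)]);Y=np.array([-X[1],X[0]]);u=(w-C)@X;v=(w-C)@Y
        L=[]
        for a,b,sg,half in((u,v,1,.043),(u,v,-1,.043),(v,u,1,.056),(v,u,-1,.056)):
            k=(a*sg>half-.012)&(abs(b)<half*.6 if a is v else abs(b)<.04);k&=(abs(b)<.03) if a is v else True
            L.append(np.polyfit(b[k],a[k],1))
        L=np.array(L);C=C+X*L[:2,1].mean()+Y*L[2:,1].mean();yw+=(-L[:2,0].mean())*.6+L[2:,0].mean()*.4
    print(f,C,yw,L)
p=cv2.createCLAHE(3,(4,4)).apply(cv2.imread("pics/top6.png",0)[180:242,265:340])
cv2.imwrite("pics/c8.png",cv2.resize(p,None,fx=8,fy=8,interpolation=cv2.INTER_CUBIC))
```

```text
top5 [ 0.5586 -0.0426] 0.29942344635599316 [[-0.003   0.0421]
 [ 0.0067 -0.0421]
 [-0.0039  0.0563]
 [ 0.0095 -0.0563]]
top6 [ 0.5587 -0.0426] 0.30478749222942625 [[ 0.003   0.0421]
 [ 0.0013 -0.0421]
 [ 0.0122  0.0564]
 [-0.0056 -0.0564]]
```

View pics/c8.png

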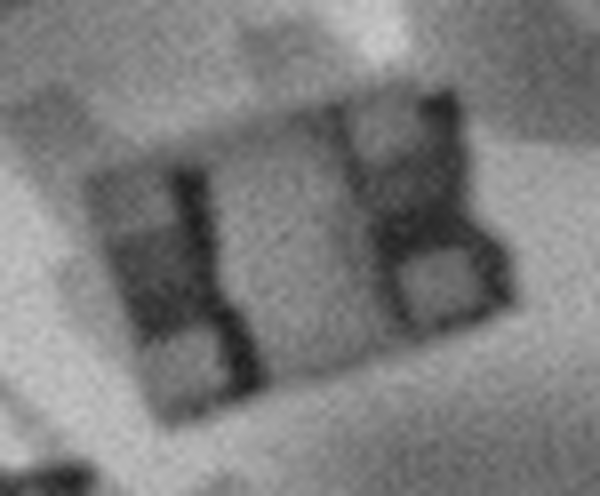

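The yaw of 0.302 and half-widths of 42.1 and 56.3 mm match the 43/56 mm foot, and the V runs left to right through the dark saddle pairs. Next I lower the syringe into the V.

Run:
```python
from h import *
np.set_printoptions(precision=4,suppress=True)
yw=.302;Y=np.array([-np.sin(yw),np.cos(yw)]);c=np.array([.5587,-.0426])-.0015*Y
w=lambda:np.mean([manip.current_wrist_force() for _ in range(5)],0)
manip.move_to([*c,.14],down(yw));manip.move_l([*c,.042],velocity=.1);manip.wait(.2);f0=w();print(f0)
for z in np.arange(.039,.022,-.0015):
    manip.move_l([*c,z],velocity=.03);manip.wait(.15);f=w();print(round(z,4),f-f0,manip.current_eef_pos())
    if f[2]-f0[2]>5:break
print(manip.current_clock())
for n in("side","top"):cv2.imwrite(f"pics/{n}7.png",eyes.get_image(n)[:,:,::-1])
A=cv2.imread("pics/top7.png")[160:260,230:370];B=cv2.imread("pics/side7.png")[180:310,210:340]
cv2.imwrite("pics/c9.png",np.hstack([cv2.resize(A,(400,300)),cv2.resize(B,(400,300))]))
```

```text
[ 0.0665 -0.5711 -0.1491]
0.039 [ 0.7728 -0.1152 -0.5957] [ 0.5591 -0.044   0.039 ]
0.0375 [-0.0516  0.6066 -1.0057] [ 0.5592 -0.044   0.0375]
0.036 [ 0.2943  0.5818 -0.5165] [ 0.5592 -0.044   0.036 ]
0.0345 [-0.0856  0.1824 -0.4306] [ 0.5591 -0.044   0.0345]
0.033 [ 0.1666  0.909  -0.3105] [ 0.5591 -0.044   0.033 ]
0.0315 [-3.6796  0.5879  5.1529] [ 0.5593 -0.0441  0.0324]
24.3833
```

View pics/c9.png

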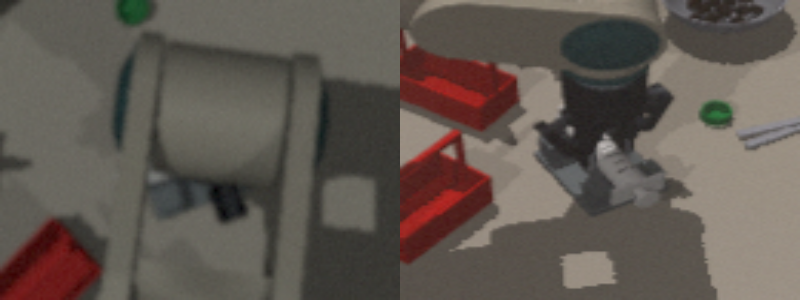

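The syringe is over the V along the cradle, touching at the expected height and slightly first on the +x side. I release it so it centres itself, then press from above with the fingers shut, judging by forces and contact height.

Run:
```python
from h import *
np.set_printoptions(precision=4,suppress=True)
yw=.302;X=np.array([np.cos(yw),np.sin(yw)]);Y=np.array([-np.sin(yw),np.cos(yw)]);c=np.array([.5587,-.0426])-.0015*Y-.0005*X
w=lambda:np.mean([manip.current_wrist_force() for _ in range(8)],0)
manip.ungrasp();manip.wait(.3)
manip.move_l([*c,.095],velocity=.1);manip.grasp(20);manip.wait(.3)
for n in("side","top"):cv2.imwrite(f"pics/{n}8.png",eyes.get_image(n)[:,:,::-1])
manip.move_l([*c,.064],velocity=.08);manip.wait(.2);f0=w();print(f0,manip.current_gripper_width())
for z in np.arange(.062,.050,-.001):
    manip.move_l([*c,z],velocity=.03);manip.wait(.2);f=w()-f0;print(round(z,4),f,f@np.array([*X,0]),manip.current_eef_pos())
    if f[2]>11:break
manip.wait(.5);print(w()-f0,manip.current_clock())
# checks without viewing: caddy still at hook, syringe outline in side view
im=cv2.imread("pics/side8.png")
```

```text
[ 0.2476 -0.2695 -0.0014] 0.00021339286201320628
0.062 [-0.2008 -0.2382  0.2102] -0.2625059528797955 [ 0.5587 -0.0442  0.0621]
0.061 [-1.0758  0.12    0.2104] -0.9914613459192296 [ 0.5587 -0.0442  0.061 ]
0.06 [-1.1543  1.1281  0.2639] -0.7664994635838726 [ 0.5587 -0.0442  0.06  ]
0.059 [0.1689 0.6097 0.4928] 0.34264911465987663 [ 0.5587 -0.0442  0.0591]
0.058 [-3.4204  0.5553  6.317 ] -3.1004642330699914 [ 0.5589 -0.0442  0.0589]
0.057 [-6.0216  1.8631 10.7958] -5.1949060314003 [ 0.559  -0.0442  0.0588]
0.056 [-8.3851  1.1476 17.0587] -7.664261698438463 [ 0.5591 -0.0442  0.0588]
[-8.2327  1.8484 17.1835] 31.7083
```

The contact height of 0.0588 confirms the syringe is seated at the middle. The press carries some sideways load, so I trim that and check the along-axis position numerically from the side picture.

Run:
```python
from h import *
np.set_printoptions(precision=4,suppress=True)
yw=.302;X=np.array([np.cos(yw),np.sin(yw)]);Y=np.array([-np.sin(yw),np.cos(yw)]);C=np.array([.5587,-.0426])
p=np.array(manip.current_eef_pos())
w=lambda:np.mean([manip.current_wrist_force() for _ in range(8)],0)
f0=np.array([.25,-.27,0]);c=C-.0015*Y-.0005*X
for k in(.0007,.0014):
    manip.move_l([*(c-k*X),.056],velocity=.03);manip.wait(.4);f=w()-f0;print(k,f,f[:2]@X,manip.current_eef_pos())
    if abs(f[:2]@X)<3.5:break
im=eyes.get_image("side");cv2.imwrite("pics/side9.png",im[:,:,::-1])
for n,im in(("before",cv2.imread("pics/side8.png")[:,:,::-1]),("now",im)):
    hsv=cv2.cvtColor(cv2.GaussianBlur(im,(3,3),0),cv2.COLOR_RGB2HSV)
    m=((hsv[:,:,1]<32)&(hsv[:,:,2]>110)).astype(np.uint8);z=np.zeros_like(m);z[215:290,250:320]=m[215:290,250:320]
    nl,lab,st,ce=cv2.connectedComponentsWithStats(z);i=1+st[1:,4].argmax();ys,xs=np.nonzero(lab==i)
    W=np.array([onz("side",(x,y),.044)[:2] for x,y in zip(xs,ys)])-C;v=W@Y;u=W@X
    print(n,st[i],"v range",v.min(),v.max())
    for a in np.arange(-.1,.1,.01):
        k=(v>=a)&(v<a+.01)
        if k.sum()>2:print(round(a,3),k.sum(),"u",u[k].min(),u[k].max(),u[k].mean())
print(manip.current_clock())
```

```text
0.0007 [-5.5629  1.7781 15.5495] -4.782315189310405 [ 0.5589 -0.0442  0.0588]
0.0014 [-3.1385  2.9638 13.2574] -2.114965030029953 [ 0.5588 -0.0442  0.0588]
before [255 229  34  33 294] v range -0.05568170427749328 0.0775917891722317
-0.06 13 u -0.013935515508587654 0.008396941242610763 -0.0033199297772954672
-0.05 24 u -0.013581405124687161 0.007733880929736537 -0.00292210615582764
-0.04 16 u -0.012527228688536146 0.005732193493652549 -0.004639093345922644
-0.03 15 u -0.013924333549124939 0.0019228843435495826 -0.007028194325034929
-0.02 14 u -0.013567820701217514 0.0023536403443138797 -0.006375684468476033
-0.01 24 u -0.014979720063506546 0.014557847945901365 -0.0024886166055005554
-0.0 27 u -0.014626422752072692 0.013890388259868392 2.744327015541148e-05
0.01 31 u -0.015338780391185157 0.014381511523078231 -0.0003619580685456519
0.02 26 u -0.014985814388969138 0.01303509586890477 -0.0012051969583784842
0.03 24 u -0.014630144912296033 0.00915753704402367 -0.0030000534749354407
0.04 24 u -0.015350930641865584 0.00963055804590807 -0.002306980154948029
0.05 32 u -0.039797447072292456 0
[... 261 characters left out ...]
926902
-0.06 12 u -0.013935515508587654 0.005955265378725104 -0.004296335695620986
-0.05 23 u -0.013581405124687161 0.007068744088677788 -0.0033854099421565175
-0.04 16 u -0.012527228688536146 0.005732193493652549 -0.004639093345922644
-0.03 15 u -0.013924333549124939 0.0019228843435495826 -0.007028194325034929
-0.02 14 u -0.013567820701217514 0.0023536403443138797 -0.006375684468476033
-0.01 11 u -0.013208617384576076 -0.003980220225402896 -0.008668332622732151
-0.0 9 u -0.014626422752072692 -0.005371221909321954 -0.010123103183510009
0.01 11 u -0.015338780391185157 -0.004971261631339828 -0.010052618331898877
0.02 9 u -0.014985814388969138 -0.005672999166938663 -0.010769796438363522
33.0583
```

The barrel edge stays parallel to the V, with u constant at about -14.5 mm. I make one quick numeric check of the flange position along y, which should be near -67 mm.

Run:
```python
from h import *
yw=.302;X=np.array([np.cos(yw),np.sin(yw)]);Y=np.array([-np.sin(yw),np.cos(yw)]);C=np.array([.5587,-.0426])
g=cv2.imread("pics/side9.png").astype(np.float32);p=P["side"];T=np.array(p["camera_from_world"])
K=np.array([[p["fx"],0,p["cx"]],[0,p["fy"],p["cy"]],[0,0,1]])
def pix(w):
    q=T[:3,:3]@w+T[:3,3];return cv2.projectPoints(np.array([[q[0],-q[1],-q[2]]]),np.zeros(3),np.zeros(3),K,np.array(p["D"]))[0].ravel()
V=np.arange(-.045,-.105,-.004);print((V*1000).round().astype(int))
for u in(-.022,-.018,0,.018,.022):
    r=[]
    for v in V:
        a=pix(np.array([*(C+u*X+v*Y),.044]));r.append(cv2.getRectSubPix(g,(1,1),(float(a[0]),float(a[1])))[0,0])
    r=np.array(r);print(u,"V",r.mean(1).astype(int).tolist(),"R-B",(r[:,2]-r[:,0]).astype(int).tolist())
```

```text
[ -45  -49  -53  -57  -61  -65  -69  -73  -77  -81  -85  -89  -93  -97
 -101]
-0.022 V [59, 62, 93, 104, 100, 99, 98, 87, 73, 80, 83, 80, 81, 83, 84] R-B [1, 0, 3, 6, 3, 5, 4, 3, 7, 12, 12, 14, 12, 12, 12]
-0.018 V [74, 69, 103, 104, 99, 101, 100, 85, 73, 81, 84, 82, 82, 82, 85] R-B [5, 1, 3, 4, 5, 8, 5, 4, 9, 12, 12, 13, 14, 12, 13]
0 V [117, 116, 113, 103, 109, 114, 113, 111, 103, 97, 98, 88, 83, 82, 84] R-B [8, 8, 5, 5, 5, 6, 8, 5, 5, 4, 6, 12, 11, 12, 14]
0.018 V [55, 73, 104, 102, 100, 101, 97, 72, 64, 68, 70, 75, 82, 83, 110] R-B [3, 3, 5, 5, 5, 6, 7, 4, 5, 9, 10, 12, 11, 11, 17]
0.022 V [59, 79, 106, 102, 101, 97, 92, 64, 63, 69, 73, 79, 84, 84, 82] R-B [2, 3, 4, 6, 7, 4, 4, 3, 6, 10, 11, 12, 13, 15, 15]
```

The flange face spans -52 to -72 mm, which puts the along-axis offset at about +4 mm, inside the 12 mm limit. The press is 13 N with a small side load, so I hand in.

```bash
python3 -c "
from station import manip
print(manip.current_wrist_force());print(manip.close_job())"
```

```text
[-2.0601823   3.12027233 14.03018703]
the job is handed in; nothing more can be done
None
```

I handed the job in with the caddy hung on the hook and let go, and the syringe seated in the V under about 13 N from the shut fingers; the hand-in returned no verdict, and I viewed 11 pictures, one over the limit of 10.

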